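Serve walnuts from the tipping pot

ROBOT

A 6-joint arm with a two-finger parallel gripper is mounted at the origin on the work surface. World frame = base frame: x ahead of the robot, y to its left, z up, the work surface at z = 0. Lengths are in m, angles in degrees, forces in N, time in s.
With the tool pointing down it reaches from about 0.35 to 0.875 m from the base axis. Payload 4.2 kg.
Tool frame: the origin (TCP) lies at the very end of the fingers, on their centre line; the grasp point (between the pads) lies 19 mm behind it; z points along the fingers, y is the line along which they close (so a half turn about z gives the same grasp; the last joint's range is limited). The gripper opens to 87 mm and grips with 3 to 60 N. Pads are 19 mm wide; open, the fingers measure 117 mm over their backs; the gripper's body (75 mm by 190 mm) begins 51 mm behind the grasp point.
Start: joints at [-58.522, 22.042, 0.453, 0, -68.411, -14.817], TCP at [0.179, -0.599, 0.223] pointing down, gripper open.
Joint ranges: [-179.83, 179.83], [-69.29, 118.12], [-61.27, 80.66], [-181.25, 117.63], [-171.15, -9.14], [-177.46, 177.46]. Speed limits (degrees/s): [159.86, 159.86, 180, 180, 180, 180].

INTERFACE

Orientations are given as a 3x3 rotation matrix whose columns are the frame's x, y, z axes.
In Python, from station import monitor, cams, ticket gives the robot as it stands.
- The arm moves only by the tool drive_tool, never from a script. Its argument "moves" is a list of rows, each an object with "delta_pos": the shift along the tool's x, y, z in mm, a list of three; "turn": the turn about the tool's z in rad; "claw": the opening, from 0 (shut) to 1 (fully open). A call has 1 to 12 rows; each row shifts and turns the commanded pose from where the row before left it, along the tool's axes as they then stand; what a row does not reach is not made up. A row lasts 1/8 s, in which the tool goes at most 62.5 mm and 10.7 degrees, less where a joint would pass 70% of its speed; a pose out of reach is approached as far as the arm can. A call is refused whole if a number of a shift passes 62.5 or a number of a turn 0.188, either way. A call with a gripper value outside its range is refused whole. The fingers move at their own pace and stop on an object; the grip force is fixed at half the most. Time passes only in rows, so rows that do not move let the fingers close. It gives the time, the measured TCP pose, the force, the opening and the grip force at its end, in the units of the state.
- monitor.sense(): the state, without advancing time (a new reading comes with each control period).
- cams.capture(name): name is "scene" or "top" or "wrist"; returns a dict with "color" (420x560x3 uint8, red, green, blue), "range_z" (420x560 float32, m along the optical axis (not along the pixel's ray), 0 where there is no reading), "vertical_fov" (degrees; the focal length in pixels is half the picture's height over the tangent of half this angle, whatever the lens; pixels are square), "cx", "cy" (the principal point, pixels), "extrinsics" (4x4, takes a point from camera to world coordinates). Camera axes: x right, y down, z forward; pixel columns grow to the right and rows downward; lengths in m; the calibration is good to about 2 mm. A picture is of the moment at which its call begins.
- ticket.finish_job(): hands the job in; it is judged then, once.
The state is a dict: "time_s": time; "joints": joint angles; "joint_velocities": joint speeds; "effort": joint torques, N m; "tcp_pos": TCP position; "ee_rot": TCP orientation; "wrist_force": force on the tool from outside, world axes, zero at the start; "moment": the same for the moment, N m; "gripper_width": opening from 0.0 (shut) to 1.0 (fully open); "gripper_force": force on a finger pad.
Only numpy, scipy, OpenCV 4.12 (cv2) and the standard library are available. Lean on these libraries where they do the work, as an engineer would, in place of code of your own. Each camera call takes 0.05 s, during which the arm holds its last target. There are 200 camera calls.

TASK

Turn the turntable until the oblong dish stands over the brass tab, then lift that dish out and set it down on the rubber pad of the pivot stand, lengthwise under the pot's lip. Work the lever to tip the pot until all four walnuts have dropped into the dish, then swing the lever back so that the pot stands fully upright again, leaving the filled dish on its pad. Leave the other two vessels on the turntable, and the jar, gourd and mug where they are.

Things in the scene. Friction and masses are not known exactly. Their poses are not given: they have to be found in the camera images.
- dish: The oblong dish: white glazed, open-topped rectangular box, 66 mm (its x) by 98 mm (its y) by 42 mm high, walls and floor 4 mm, about 0.18 kg. It starts in one of the turntable's three pockets, turned by any amount. Origin: centre of its underside; z up. It can be gripped from above across its 66 mm width.
- foot: Fixed round foot of the turntable, on the counter. Origin: on the turntable's axis at counter height. A brass tab, 20 mm wide, sticks out from it under the disc along the foot's own -x, towards the robot, and shows beyond the disc's edge, 152 to 185 mm from the axis, up to 31 mm above the counter: the serving position is over the tab.
- turntable (a joint): Angle of the turntable in rad, 0 at the start, positive anticlockwise seen from above, free from -3 to 3; it stays where it is left (about 0.12 N m of friction). It is a wooden disc of radius 152 mm, top face 50 mm above the counter, with three round pockets (edge bead 3 mm high, radius 67 mm) whose centres lie 82 mm from the axis, 120 degrees apart.
- peg0 (a point): Top of one of three upright steel pegs on the turntable, 14 mm in diameter, 42 mm tall (top 92 mm above the counter), 120 mm from the axis, each midway between two pockets: push a peg sideways to turn the disc.
- peg1 (a point): Top of one of three upright steel pegs on the turntable, 14 mm in diameter, 42 mm tall (top 92 mm above the counter), 120 mm from the axis, each midway between two pockets: push a peg sideways to turn the disc.
- peg2 (a point): Top of one of three upright steel pegs on the turntable, 14 mm in diameter, 42 mm tall (top 92 mm above the counter), 120 mm from the axis, each midway between two pockets: push a peg sideways to turn the disc.
- stand: Fixed pivot stand of the tipping pot: a wooden board 170 mm (its x) by 320 mm (its y, from -125 to +195 mm), 8 mm thick, with two steel uprights at x = -42 and +42 mm, 123 mm high, y from -18 to +18 mm. Origin: under the pivot at counter height. The pivot axis runs along the stand's x, 100 mm above the counter; the pot pours towards the stand's +y.
- pad (a point): Centre of the rubber pad (72 mm by 116 mm, long way along the stand's y) on top of the stand's board, 8 mm above the counter, 117 mm from the pivot in the stand's +y: the dish's place, long side along the stand's y, under the pot's pouring lip. The upright pot stays 70 mm clear of the pad's centre horizontally.
- pot (a joint): Tilt of the steel pot in rad: 0 upright (a stop), growing as it tips towards the stand's +y, 1.5 the other stop. It stays where it is left (about 0.35 N m of friction). The pot is an open trough, 60 mm wide along the pivot, inside 52 mm wide, its pouring side sloped 38 degrees; nuts start to roll out at about 0.8 rad, the last by about 1.4; at 0.5 rad/s they drop neatly. Upright it spans y from -104 to +45 mm of the stand and reaches 168 mm above the counter.
- lever_tip (a point): Centre of the 26 mm wooden ball ending the pot's lever: a straight steel bar 12 mm thick, 150 mm from pivot axis to ball, in the plane x = -75 mm of the stand, turning with the pot. With the pot upright it leans 45 degrees to the stand's -y (ball 206 mm above the counter); vertical at 0.785 rad tilt (250 mm), leaning 41 degrees to +y at 1.5. Pushing the ball takes 2 to 6 N.
- lip (a point): Middle of the pot's pouring lip. It turns with the pot: with the pot upright 45 mm from the pivot in the stand's +y and 159 mm above the counter; fully tipped 62 mm out and about 59 mm above the counter.
- nut0: One of four whole walnuts lying in the pot, about 23 mm across, 21 mm high, 14 g. Origin: its centre.
- nut1: One of four whole walnuts lying in the pot, about 23 mm across, 21 mm high, 14 g. Origin: its centre.
- nut2: One of four whole walnuts lying in the pot, about 23 mm across, 21 mm high, 14 g. Origin: its centre.
- nut3: One of four whole walnuts lying in the pot, about 23 mm across, 21 mm high, 14 g. Origin: its centre.
- ramekin: Round white ramekin, 68 mm across, 45 mm high, in another pocket. Origin: centre of its underside. To stay on the turntable.
- caddy: Square white caddy, 58 mm by 58 mm, 48 mm high, in another pocket. Origin: centre of its underside. To stay on the turntable.
- jar: Bystander: closed amber jar, 60 mm across, 75 mm high. Origin: centre of its underside.
- gourd: Bystander: small yellow gourd, 90 mm across, 78 mm high. Origin: centre of its underside.
- mug: Bystander: brown mug, 80 mm across, 85 mm high. Origin: centre of its underside.
Things that resemble listed ones, but are neither listed nor needed, are in the scene too. Leave any purple look-alike of the dish alone.

How it is judged:
By the outcome, as a careful person would: the job done as asked, in the order asked, and still so for the second after the job is handed in, with the robot touching nothing.
It also fails if it takes over 72 s, if anything falls off the work surface, if the arm or the gripper's body presses on something with over 40 N, if the wrist force passes 120 N, or if a joint passes its speed limit or range.

## Working session

There is one attempt and no reset: what is moved stays moved. The work goes in short steps, Python scripts to look and compute and a tool call to move; the robot and the scene stay as the last step left them, time stands still between calls to the robot, and variables do not carry over. Pictures are saved under pics/ and viewed, at most 13 in all, crops included, and the job is handed in when it is done.

Besides the shell and the picture viewer there is one more tool, called as name(argument=value, ...) on one line, values as JSON. drive_tool: Moves the arm, as the interface text tells. Its arguments: {"type":"object","properties":{"moves":{"type":"array","items":{"type":"object","properties":{"delta_pos":{"type":"array","items":{"type":"number"}},"turn":{"type":"number"},"claw":{"type":"number"}}}}},"required":["moves"]}

```bash
mkdir -p pics; cat > h.py <<'E'
import numpy as np, cv2
from station import monitor, cams, ticket
def cap(n):
    c=cams.capture(n); np.save(f'{n}.npy',c,allow_pickle=True); return c
def ld(n): return np.load(f'{n}.npy',allow_pickle=True).item()
def pts(c):
    h,w=c['range_z'].shape; f=h/2/np.tan(np.radians(c['vertical_fov']/2))
    u,v=np.meshgrid(np.arange(w),np.arange(h)); z=c['range_z']
    P=np.stack([(u-c['cx'])/f*z,(v-c['cy'])/f*z,z],-1); E=np.array(c['extrinsics'])
    return P@E[:3,:3].T+E[:3,3]
def ray(c,u,v,h):
    H=c['range_z'].shape[0]; f=H/2/np.tan(np.radians(c['vertical_fov']/2)); E=np.array(c['extrinsics'])
    d=E[:3,:3]@np.array([(u-c['cx'])/f,(v-c['cy'])/f,1]); o=E[:3,3]
    return (o+d*(h-o[2])/d[2])
def save(n,im): cv2.imwrite(f'pics/{n}.png',im[...,::-1])
E
python3 - <<'E'
from h import *
ims=[]
for n in ['top','scene']:
    c=cap(n); save(n+'0',c['color']); print(n,c['vertical_fov'],c['cx'],c['cy'],np.round(c['extrinsics'],3).tolist())
print(monitor.sense())
E
```

```text
top 47.12494645870228 287.8090349494551 206.7768985138597 [[0.006, -0.991, 0.135, 0.349], [-1.0, -0.006, 0.003, 0.046], [-0.002, -0.135, -0.991, 1.358], [0.0, 0.0, 0.0, 1.0]]
scene 57.763385509812274 280.154924259322 214.32053964850408 [[0.203, 0.722, -0.662, 1.226], [0.979, -0.14, 0.148, -0.114], [0.014, -0.678, -0.735, 0.933], [0.0, 0.0, 0.0, 1.0]]
{'time_s': 0.1, 'joints': array([-5.85219796e+01,  2.20861222e+01,  3.87582349e-01, -2.21698579e-02,
       -6.84105143e+01, -1.48179326e+01]), 'joint_velocities': array([-0.05859726,  0.00944319,  0.26790148,  0.03722027, -0.02458177,
        0.03533304]), 'effort': array([ 1.36243225e-04, -3.91688740e+01,  1.87934893e+01,  4.23186332e+00,
        1.34960367e-02, -7.96550921e-05]), 'tcp_pos': array([ 0.17904933, -0.59825228,  0.22157941]), 'ee_rot': array([[-9.58063296e-01, -2.86555839e-01, -6.87018838e-04],
       [-2.86556629e-01,  9.58061594e-01,  1.81110744e-03],
       [ 1.39222950e-04,  1.93202537e-03, -9.99998124e-01]]), 'wrist_force': array([ 0.41195178,  0.0281762 , -1.02241172]), 'moment': array([ 0.00017333, -0.01503507,  0.01733698]), 'gripper_force': 0.0, 'gripper_width': 0.9983950259087586}
```

View pics/top0.png

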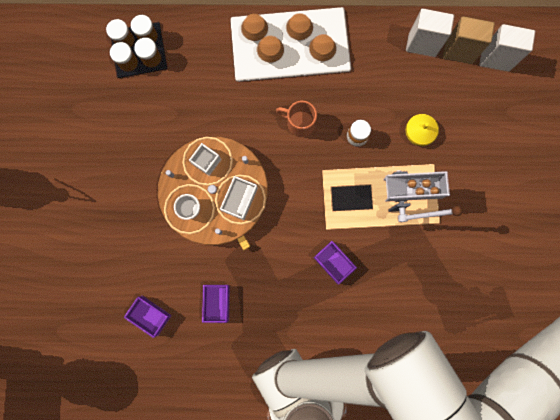

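View pics/scene0.png

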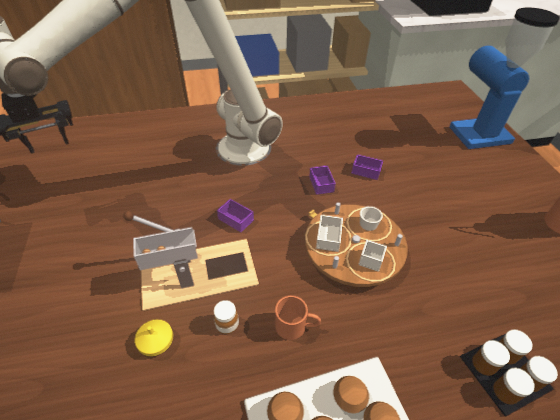

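The top view shows the turntable at about (213,190). Its pockets hold the oblong dish (239,199), the caddy (204,158) and the ramekin (187,207), with the brass tab at (243,243). The black pad is at (352,197), the pot at (418,186) and the lever ball at (456,211).

Things that could pass for the dish: caddy (204,158, square), ramekin (187,207, round), purple boxes (336,263), (216,303) and (147,317). I choose the white oblong at (239,199) and will check it in a crop.

```bash
python3 - <<'E'
from h import *
c=ld('top'); im=c['color']; P=pts(c)
hsv=cv2.cvtColor(im,cv2.COLOR_RGB2HSV)
save('crop0',cv2.resize(im[130:260,150:280],None,fx=4.5,fy=4.5,interpolation=cv2.INTER_CUBIC))
def blob(m,u,v,r):
    q=np.zeros(m.shape,bool); q[v-r:v+r,u-r:u+r]=1; return m&q
X,Y,Z=P[...,0],P[...,1],P[...,2]
# disc
m=blob((Z>.04)&(Z<.06),213,190,70); 
cn=max(cv2.findContours(m.astype(np.uint8),0,1)[0],key=cv2.contourArea)
cp=np.array([ray(c,*q[0],.05) for q in cv2.convexHull(cn)])
A=np.c_[2*cp[:,:2],np.ones(len(cp))]; s=np.linalg.lstsq(A,(cp[:,:2]**2).sum(1),rcond=None)[0]
ctr=s[:2]; print('axis',ctr,'R',np.sqrt(s[2]+ctr@ctr))
# tab
r=np.hypot(X-ctr[0],Y-ctr[1])
m=blob((hsv[...,1]>120)&(hsv[...,2]>110)&(hsv[...,0]>15)&(hsv[...,0]<32)&(r>.153)&(r<.19),243,243,14)
t=P[m]; print('tab',m.sum(),t.mean(0),'ang',np.degrees(np.arctan2(*(t.mean(0)[:2]-ctr)[::-1])))
# vessels/pegs at heights
for nm,(u,v),rr,lo,hi in [('dish',(239,199),26,.085,.1),('cad',(204,158),20,.09,.106),('ram',(187,207),20,.087,.103),('p0',(245,159),6,.08,.1),('p1',(170,174),6,.08,.1),('p2',(218,232),6,.08,.1)]:
    m=blob((Z>lo)&(Z<hi),u,v,rr); q=P[m][:,:2].astype(np.float32)
    if len(q)==0: print(nm,'none');continue
    R=cv2.minAreaRect(q); d=np.array(R[0])-ctr
    print(nm,len(q),R,'r',np.hypot(*d),'ang',np.degrees(np.arctan2(d[1],d[0])))
# pad
m=blob((im.max(2)<45),352,197,40); cn=max(cv2.findContours(m.astype(np.uint8),0,1)[0],key=cv2.contourArea)
print('pad',cv2.minAreaRect(np.array([ray(c,*q[0],.009)[:2] for q in cn],np.float32)))
# board
m=blob((Z>.004)&(Z<.013)&(hsv[...,2]>150),382,197,65);q=P[m][:,:2].astype(np.float32);print('board',cv2.minAreaRect(q))
m=blob(Z>.19,456,211,10); print('ball',m.sum(),P[m].mean(0) if m.any() else 0, P[205:218,450:462,2].max())
print('rays ball',ray(c,456.5,211.5,.206))
for n,(u,v) in dict(mug=(301,116),jar=(360,133),pot=(418,186),pur=(336,263),pur2=(216,303)).items(): print(n,P[v-12:v+12,u-12:u+12].reshape(-1,3).max(0),P[v,u])
s=ld('scene')
P2=pts(s); m=np.zeros(Z.shape,bool); m[205:225,120:150]=1; m&=(P2[...,2]>.195)&(P2[...,2]<.23); print('ball scene',P2[m].mean(0),m.sum())
E
```

```text
axis [0.57509726 0.25929856] R 0.15122742981822704
tab 99 [0.42940593 0.17235866 0.02238231] ang -149.17376452165323
dish 211 ((0.5484236478805542, 0.18341679871082306), (0.06642722338438034, 0.09856552630662918), 68.1302719116211) r 0.08043335108006111 ang -109.36736262195562
cad 160 ((0.6541759371757507, 0.27828866243362427), (0.061174917966127396, 0.05789856240153313), 55.057857513427734) r 0.08132687692353896 ang 13.50341674089581
ram 153 ((0.5218433141708374, 0.31955406069755554), (0.06421346962451935, 0.0641869604587555), 2.5225675106048584) r 0.08041584210163069 ang 131.47032316266757
p0 24 ((0.6531050801277161, 0.1690221130847931), (0.010946343652904034, 0.01125558465719223), 89.462158203125) r 0.11931076039003231 ang -49.16972655449703
p1 27 ((0.6142663359642029, 0.372411847114563), (0.0146469222381711, 0.011495416983962059), 44.55021667480469) r 0.11970309608250716 ang 70.89995961690956
p2 25 ((0.45744067430496216, 0.2362731397151947), (0.012873033992946148, 0.011741464026272297), 64.02047729492188) r 0.11988845851380572 ang -168.92714387247494
pad ((0.5611467361450195, -0.13016097247600555), (0.06414838880300522, 0.10815788805484772), 3.3879947662353516)
board ((0.5646147131919861, -0.21742123365402222), (0.34575143456459045, 0.3738265633583069), 88.48795318603516)
ball 123 [ 0.49879094 -0.35028187  0.21158086] 0.22483499971840892
rays ball [ 0.49717445 -0.35662978  0.206     ]
mug [0.83963371 0.04892605 1.35776268] [0.80058959 0.01376643 0.00473045]
jar [0.78830842 0.04605779 1.35776268] [ 0.72952334 -0.14655548  0.07557225]
pot [0.59976482 0.04605779 1.35776268] [ 0.57603587 -0.29111569  0.11262223]
pur [0.41002086 0.04605779 1.35776268] [ 0.37615182 -0.08514674  0.00385707]
pur2 [0.34880413 0.27626712 1.35776268] [0.26420043 0.24719207 0.00357849]
ball scene [ 0.50554032 -0.34883656  0.20957667] 93
```

View pics/crop0.png

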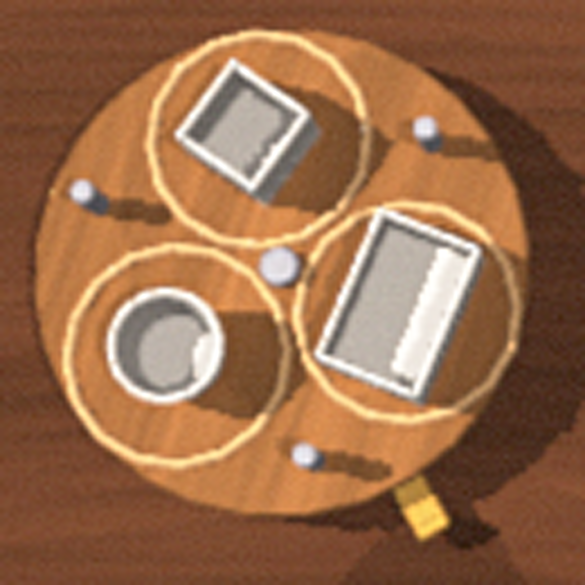

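The crop confirms the choice: the white oblong is the dish, with the square caddy and the round ramekin in the other pockets. The disc must turn about 40° clockwise, which I'll do by gripping the peg nearest the robot (218,232).

```bash
cat >> h.py <<'E'
def plan(p,phi,wps):
    """rows per waypoint (x,y,z,phi deg,n): shift per row in tool axes"""
    p=np.array(p,float)
    for x,y,z,f,n in wps:
        for k in range(n):
            q=np.array([x,y,z]); a=np.radians(phi); R=np.array([[-np.sin(a),np.cos(a),0],[np.cos(a),np.sin(a),0],[0,0,-1.]]).T
            d=R.T@((q-p)/(n-k)); t=(phi-f)/(n-k)
            print(np.round(d*1000,1).tolist(),round(float(np.radians(t)),3)); p=p+R@d; phi-=t
        print('--')
E
python3 - <<'E'
from h import *
plan([.179,-.598,.2216],106.7,[(.5,-.25,.30,101,9),(.457,.236,.16,101,9),(.457,.236,.062,101,3)])
E
```

```text
[-45.3, 26.8, -8.7] 0.011
[-45.0, 27.3, -8.7] 0.011
[-44.7, 27.8, -8.7] 0.011
[-44.4, 28.3, -8.7] 0.011
[-44.0, 28.8, -8.7] 0.011
[-43.7, 29.2, -8.7] 0.011
[-43.4, 29.7, -8.7] 0.011
[-43.1, 30.2, -8.7] 0.011
[-42.7, 30.7, -8.7] 0.011
--
[-5.6, 53.9, 15.6] 0.0
[-5.6, 53.9, 15.6] 0.0
[-5.6, 53.9, 15.6] 0.0
[-5.6, 53.9, 15.6] 0.0
[-5.6, 53.9, 15.6] 0.0
[-5.6, 53.9, 15.6] 0.0
[-5.6, 53.9, 15.6] 0.0
[-5.6, 53.9, 15.6] 0.0
[-5.6, 53.9, 15.6] 0.0
--
[0.0, 0.0, 32.7] 0.0
[0.0, 0.0, 32.7] 0.0
[0.0, 0.0, 32.7] 0.0
--
```

drive_tool(moves=[{"delta_pos":[-30,18,-30],"turn":0.011,"claw":0.6},{"delta_pos":[-40,25,-30],"turn":0.011,"claw":0.6},{"delta_pos":[-42,26,-18],"turn":0.011,"claw":0.6},{"delta_pos":[-42,26,0],"turn":0.011,"claw":0.6},{"delta_pos":[-42,28,0],"turn":0.011,"claw":0.6},{"delta_pos":[-42,28,0],"turn":0.011,"claw":0.6},{"delta_pos":[-42,28,0],"turn":0.011,"claw":0.6},{"delta_pos":[-42,30,0],"turn":0.011,"claw":0.6},{"delta_pos":[-40,35,0],"turn":0.012,"claw":0.6},{"delta_pos":[-30,40,0],"turn":0,"claw":0.6},{"delta_pos":[-10,50,10],"turn":0,"claw":0.6},{"delta_pos":[-5,50,10],"turn":0,"claw":0.6}])

```text
time_s: 1.6
tcp_pos: [0.4892, -0.1263, 0.2796]
ee_rot: [[-0.982, -0.19, -0.001], [-0.19, 0.982, 0.0], [0.001, 0.0, -1.0]]
wrist_force: [0.5, 0.2, 0.5]
gripper_width: 0.598
gripper_force: 0.0
```

```bash
cat > st.py <<'E'
from h import *
def st():
    s=monitor.sense(); R=s['ee_rot']; phi=np.degrees(np.arctan2(R[1,1],R[0,1]))
    print('t',s['time_s'],'p',np.round(s['tcp_pos'],4),'phi',round(phi,2),'J',np.round(s['joints'],1),'F',np.round(s['wrist_force'],1),'w',round(s['gripper_width'],3),s['gripper_force'])
    return s['tcp_pos'],phi
E
python3 - <<'E'
from st import *
p,phi=st(); plan(p,phi,[(.457,.236,.15,101,7),(.457,.236,.062,101,3)])
E
```

```text
t 1.6 p [ 0.4892 -0.1263  0.2796] phi 100.93 J [  4.    8.1 -10.4  -0.  -71.6 -83. ] F [0.5 0.2 0.5] w 0.598 0.0
[-5.3, 51.7, 18.5] -0.0
[-5.3, 51.7, 18.5] -0.0
[-5.3, 51.7, 18.5] -0.0
[-5.3, 51.7, 18.5] -0.0
[-5.3, 51.7, 18.5] -0.0
[-5.3, 51.7, 18.5] -0.0
[-5.3, 51.7, 18.5] -0.0
--
[0.0, 0.0, 29.3] 0.0
[0.0, 0.0, 29.3] 0.0
[0.0, 0.0, 29.3] 0.0
--
```

drive_tool(moves=[{"delta_pos":[-5,52,18],"turn":0,"claw":0.6},{"delta_pos":[-5,52,18],"turn":0,"claw":0.6},{"delta_pos":[-5,52,18],"turn":0,"claw":0.6},{"delta_pos":[-5,52,18],"turn":0,"claw":0.6},{"delta_pos":[-5,52,18],"turn":0,"claw":0.6},{"delta_pos":[-5,51,18],"turn":0,"claw":0.6},{"delta_pos":[-6,51,18],"turn":0,"claw":0.6},{"delta_pos":[0,0,0],"turn":0,"claw":0.6}])

```text
time_s: 2.6
tcp_pos: [0.4549, 0.2364, 0.1526]
ee_rot: [[-0.981, -0.194, -0.003], [-0.194, 0.981, -0.002], [0.003, -0.002, -1.0]]
wrist_force: [-0.1, -0.2, -1.0]
gripper_width: 0.603
gripper_force: 0.0
```

```bash
python3 - <<'E'
from st import *
p,phi=st(); c=cap('wrist'); save('w0',c['color']); P=pts(c); m=(P[...,2]>.083)&(P[...,2]<.098)&(np.hypot(P[...,0]-.457,P[...,1]-.236)<.025); print(m.sum(),P[m].mean(0))
plan(p,phi,[(.457,.236,.062,101,4)])
E
```

```text
t 2.6 p [0.4549 0.2364 0.1526] phi 101.16 J [  45.6   15.   -20.8   -0.   -54.3 -124.4] F [-0.1 -0.2 -1. ] w 0.603 0.0
393 [0.45430678 0.23789896 0.09073843]
[-0.5, -0.2, 22.7] 0.001
[-0.5, -0.2, 22.7] 0.001
[-0.5, -0.2, 22.7] 0.001
[-0.5, -0.2, 22.7] 0.001
--
```

View pics/w0.png

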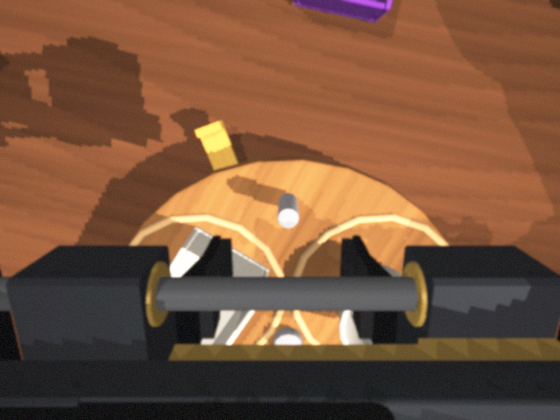

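```bash
python3 - <<'E'
from h import *
C=np.array([.5751,.2593])
for n in ['wrist','top']:
    c=ld(n); P=pts(c); hsv=cv2.cvtColor(c['color'],cv2.COLOR_RGB2HSV)
    r=np.hypot(P[...,0]-C[0],P[...,1]-C[1])
    m=(hsv[...,0]>18)&(hsv[...,0]<35)&(hsv[...,1]>140)&(hsv[...,2]>120)&(r>.15)&(r<.2)&(P[...,2]>.027)&(P[...,2]<.036)
    q=P[m][:,:2]; d=q.mean(0)-C; R=cv2.minAreaRect(q.astype(np.float32)); print(n,m.sum(),q.mean(0),np.degrees(np.arctan2(d[1],d[0])),R)
a=np.radians(np.arange(-169,-209.5,-4)); a=np.radians(np.linspace(-169,-209,11))
w=[(C[0]+.12*np.cos(t),C[1]+.12*np.sin(t),.062,101-2*(i+1),1) for i,t in enumerate(a[1:])]
plan([C[0]+.12*np.cos(a[0]),C[1]+.12*np.sin(a[0]),.062],101,w)
E
```

```text
wrist 47 [0.41583803 0.16954767] -150.59649891198018 ((0.416888952255249, 0.16834664344787598), (0.005958458874374628, 0.0203075148165226), 30.622817993164062)
top 19 [0.42306136 0.16759259] -148.90225508590504 ((0.42722558975219727, 0.16978099942207336), (0.022249499335885048, 0.01570345275104046), 24.180252075195312)
[-0.3, 8.4, 0.0] 0.035
--
[-0.6, 8.4, 0.0] 0.035
--
[-0.9, 8.3, 0.0] 0.035
--
[-1.2, 8.3, 0.0] 0.035
--
[-1.5, 8.2, 0.0] 0.035
--
[-1.7, 8.2, 0.0] 0.035
--
[-2.0, 8.1, 0.0] 0.035
--
[-2.3, 8.1, 0.0] 0.035
--
[-2.6, 8.0, 0.0] 0.035
--
[-2.9, 7.9, 0.0] 0.035
--
```

drive_tool(moves=[{"delta_pos":[-1,0,22],"turn":0,"claw":0.6},{"delta_pos":[0,0.5,22],"turn":0,"claw":0.6},{"delta_pos":[0,0,23],"turn":0,"claw":0.6},{"delta_pos":[0,0,23],"turn":0,"claw":0.6},{"delta_pos":[0,0,0],"turn":0,"claw":0.2},{"delta_pos":[0,0,0],"turn":0,"claw":0},{"delta_pos":[0,0,0],"turn":0,"claw":0},{"delta_pos":[0,0,0],"turn":0,"claw":0},{"delta_pos":[0,0,0],"turn":0,"claw":0}])

```text
time_s: 3.78
tcp_pos: [0.4572, 0.2353, 0.0652]
ee_rot: [[-0.982, -0.19, 0.001], [-0.19, 0.982, 0.001], [-0.001, 0.001, -1.0]]
wrist_force: [-1.2, 0.2, 1.9]
gripper_width: 0.148
gripper_force: 30.0
```

drive_tool(moves=[{"delta_pos":[0,8.5,0],"turn":0.035,"claw":0},{"delta_pos":[-0.5,8.5,0],"turn":0.035,"claw":0},{"delta_pos":[-1,8.5,0],"turn":0.035,"claw":0},{"delta_pos":[-1,8.5,0],"turn":0.035,"claw":0},{"delta_pos":[-1.5,8.5,0],"turn":0.035,"claw":0},{"delta_pos":[-2,8.5,0],"turn":0.035,"claw":0},{"delta_pos":[-2,8,0],"turn":0.035,"claw":0},{"delta_pos":[-2.5,8,0],"turn":0.035,"claw":0},{"delta_pos":[-3,8,0],"turn":0.035,"claw":0},{"delta_pos":[-3,8,0],"turn":0.035,"claw":0},{"delta_pos":[-0.5,1,0],"turn":0,"claw":0},{"delta_pos":[0,0,0],"turn":0,"claw":0}])

```text
time_s: 5.28
tcp_pos: [0.4697, 0.3181, 0.065]
ee_rot: [[-0.987, 0.159, -0.002], [0.159, 0.987, -0.0], [0.002, -0.0, -1.0]]
wrist_force: [-5.0, 0.7, 5.4]
gripper_width: 0.146
gripper_force: 30.0
```

```bash
python3 - <<'E'
from st import *
p,phi=st(); d=p[:2]-[.5751,.2593]; print(np.hypot(*d),np.degrees(np.arctan2(d[1],d[0])))
for n in ['scene','top']:
    c=cap(n); save(n+'1',c['color']); P=pts(c)
    m=(P[...,2]>.083)&(P[...,2]<.098)&(np.hypot(P[...,0]-.505,P[...,1]-.218)<.06); cs=max(cv2.findContours(m.astype(np.uint8),0,1)[0],key=cv2.contourArea); mm=np.zeros(m.shape,np.uint8); cv2.drawContours(mm,[cs],-1,1,-1); q=P[(mm>0)&m][:,:2]
    R=cv2.minAreaRect(q.astype(np.float32)); e=np.array(R[0])-[.5751,.2593]; print(n,len(q),R,np.degrees(np.arctan2(e[1],e[0])),np.hypot(*e))
E
```

```text
t 5.275 p [0.4697 0.3181 0.065 ] phi 80.84 J [ 5.040e+01  2.580e+01 -1.900e+01 -1.000e-01 -4.520e+01 -1.495e+02] F [-5.   0.7  5.4] w 0.146 30.002341917715967
0.12063994650101759 150.84919333571187
scene 215 ((0.5062732696533203, 0.22292861342430115), (0.06787453591823578, 0.10031108558177948), 28.537946701049805) -152.14585207684013 0.07784597980405587
top 174 ((0.5058812499046326, 0.2183883935213089), (0.06710626929998398, 0.09701965004205704), 28.068220138549805) -149.41487275082721 0.08040519205519131
```

View pics/scene1.png

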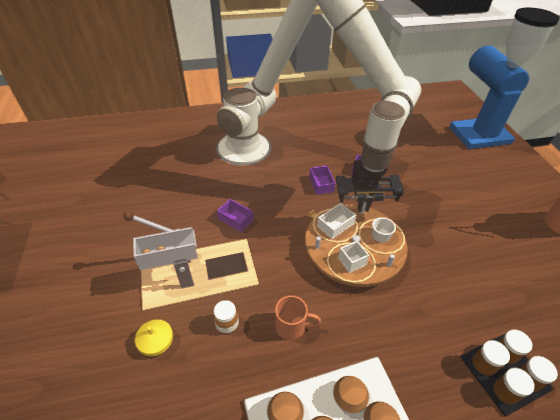

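The picture shows the dish at (337,222), now next to the tab at (314,213). Next I release the peg, rise, and turn the tool ready for the dish.

drive_tool(moves=[{"delta_pos":[0,0,0],"turn":0,"claw":0.5},{"delta_pos":[0,0,0],"turn":0,"claw":0.5},{"delta_pos":[0,0,0],"turn":0,"claw":0.5},{"delta_pos":[0,0,-25],"turn":0,"claw":0.5},{"delta_pos":[0,0,-40],"turn":0,"claw":0.5},{"delta_pos":[0,0,-40],"turn":-0.15,"claw":1},{"delta_pos":[0,0,0],"turn":-0.18,"claw":1},{"delta_pos":[0,0,0],"turn":-0.18,"claw":1},{"delta_pos":[0,0,0],"turn":-0.18,"claw":1},{"delta_pos":[0,0,0],"turn":-0.18,"claw":1},{"delta_pos":[0,0,0],"turn":-0.18,"claw":1},{"delta_pos":[0,0,0],"turn":-0.18,"claw":1}])

```text
time_s: 6.88
tcp_pos: [0.471, 0.3177, 0.1694]
ee_rot: [[-0.474, -0.88, -0.0], [-0.88, 0.474, -0.0], [0.0, 0.0, -1.0]]
wrist_force: [-0.3, -0.7, -0.1]
gripper_width: 0.991
gripper_force: 0.0
```

```bash
python3 - <<'E'
from st import *
p,phi=st(); plan(p,phi,[(.506,.219,.15,208.2,7)])
E
```

```text
t 6.875 p [0.471  0.3177 0.1694] phi 151.68 J [ 50.3  19.1 -12.2   0.  -58.8 -78.7] F [-0.3 -0.7 -0.1] w 0.991 0.0
[10.0, -11.1, 2.8] -0.141
[11.5, -9.6, 2.8] -0.141
[12.7, -7.9, 2.8] -0.141
[13.7, -6.0, 2.8] -0.141
[14.4, -4.0, 2.8] -0.141
[14.8, -1.9, 2.8] -0.141
[15.0, 0.2, 2.8] -0.141
--
```

drive_tool(moves=[{"delta_pos":[10,-11,3],"turn":-0.141,"claw":1},{"delta_pos":[11.5,-9.5,3],"turn":-0.141,"claw":1},{"delta_pos":[12.5,-8,3],"turn":-0.141,"claw":1},{"delta_pos":[13.5,-6,3],"turn":-0.141,"claw":1},{"delta_pos":[14.5,-4,3],"turn":-0.141,"claw":1},{"delta_pos":[15,-2,2],"turn":-0.141,"claw":1},{"delta_pos":[15,0,2],"turn":-0.141,"claw":1},{"delta_pos":[0,0,0],"turn":0,"claw":1}])

```text
time_s: 7.88
tcp_pos: [0.5058, 0.2184, 0.1502]
ee_rot: [[0.465, -0.885, -0.001], [-0.885, -0.465, -0.0], [0.0, 0.001, -1.0]]
wrist_force: [-0.1, -0.5, 0.8]
gripper_width: 0.998
gripper_force: 0.0
```

```bash
python3 - <<'E'
from st import *
p,phi=st(); 
c=cap('top'); P=pts(c); C=np.array([.5751,.2593])
c2=cap('wrist'); save('w1',c2['color']); Q=pts(c2)
for A in (P,Q):
    m=(A[...,2]>.083)&(A[...,2]<.098)&(np.hypot(A[...,0]-.506,A[...,1]-.219)<.065)
    q=A[m][:,:2]; print(len(q),cv2.minAreaRect(q.astype(np.float32)) if len(q) else '')
plan(p,phi,[(.506,.219,.061,208.2,4)])
E
```

```text
t 7.875 p [0.5058 0.2184 0.1502] phi -152.28 J [ 40.2  18.6 -16.   -0.  -55.5 -12.5] F [-0.1 -0.5  0.8] w 0.998 0.0
76 ((0.5061573386192322, 0.21877983212471008), (0.06651469320058823, 0.09690919518470764), 27.35660171508789)
2834 ((0.5045759677886963, 0.21774238348007202), (0.06617207825183868, 0.09346844255924225), 28.21908950805664)
[-0.1, -0.1, 22.3] -1.573
[0.1, -0.1, 22.3] -1.573
[0.1, 0.1, 22.3] -1.573
[-0.1, 0.1, 22.3] -1.573
--
```

View pics/w1.png

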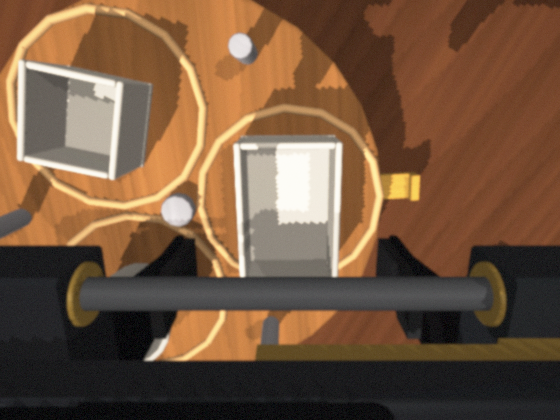

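The wrist view shows the dish centred between the fingers (cols 238–338, fingers at about 190 and 385). The tab (400,187) lies on the pocket's radial line. Now I descend and grip.

drive_tool(moves=[{"delta_pos":[0,0,22],"turn":-0.008,"claw":0.95},{"delta_pos":[0,0,22],"turn":0,"claw":0.95},{"delta_pos":[0,0,22],"turn":0,"claw":0.95},{"delta_pos":[0,0,22],"turn":0,"claw":0.95},{"delta_pos":[0,0,0],"turn":0,"claw":0.95},{"delta_pos":[0,0,0],"turn":0,"claw":0.6},{"delta_pos":[0,0,0],"turn":0,"claw":0.6},{"delta_pos":[0,0,0],"turn":0,"claw":0.6}])

```text
time_s: 8.98
tcp_pos: [0.5058, 0.2194, 0.0635]
ee_rot: [[0.475, -0.88, 0.001], [-0.88, -0.475, 0.001], [-0.0, -0.001, -1.0]]
wrist_force: [-0.6, 0.6, 2.5]
gripper_width: 0.755
gripper_force: 30.0
```

```bash
python3 - <<'E'
from st import *
p,phi=st(); q=p+[0,0,.08]; plan(q,phi%360,[(.5611,-.1302,.16,183.4,11)])
E
```

```text
t 8.975 p [0.5058 0.2194 0.0635] phi -151.65 J [ 40.3  24.6 -21.5  -0.  -43.8 -11.9] F [-0.6  0.6  2.5] w 0.755 30.000632819719613
[30.4, 10.7, -1.5] 0.04
[30.8, 9.5, -1.5] 0.04
[31.1, 8.2, -1.5] 0.04
[31.4, 7.0, -1.5] 0.04
[31.7, 5.8, -1.5] 0.04
[31.9, 4.5, -1.5] 0.04
[32.0, 3.2, -1.5] 0.04
[32.1, 2.0, -1.5] 0.04
[32.2, 0.7, -1.5] 0.04
[32.2, -0.6, -1.5] 0.04
[32.1, -1.9, -1.5] 0.04
--
```

drive_tool(moves=[{"delta_pos":[0,0,-10],"turn":0,"claw":0.6},{"delta_pos":[0,0,-20],"turn":0,"claw":0.6},{"delta_pos":[0,0,-25],"turn":0,"claw":0.6},{"delta_pos":[0,0,-25],"turn":0,"claw":0.6}])

```text
time_s: 9.48
tcp_pos: [0.5057, 0.2192, 0.1438]
ee_rot: [[0.475, -0.88, 0.0], [-0.88, -0.475, 0.0], [-0.0, -0.001, -1.0]]
wrist_force: [0.3, 0.4, -0.9]
gripper_width: 0.754
gripper_force: 30.0
```

drive_tool(moves=[{"delta_pos":[30,11,-2],"turn":0.04,"claw":0.6},{"delta_pos":[31,9.5,-2],"turn":0.04,"claw":0.6},{"delta_pos":[31,8,-2],"turn":0.04,"claw":0.6},{"delta_pos":[31.5,7,-2],"turn":0.04,"claw":0.6},{"delta_pos":[31.5,6,-2],"turn":0.04,"claw":0.6},{"delta_pos":[32,4.5,-1],"turn":0.04,"claw":0.6},{"delta_pos":[32,3,-1],"turn":0.04,"claw":0.6},{"delta_pos":[32,2,-1],"turn":0.04,"claw":0.6},{"delta_pos":[32,1,-1],"turn":0.04,"claw":0.6},{"delta_pos":[32,-0.5,-1],"turn":0.04,"claw":0.6},{"delta_pos":[32,-2,-1],"turn":0.04,"claw":0.6},{"delta_pos":[0,0,0],"turn":0,"claw":0.6}])

```text
time_s: 10.98
tcp_pos: [0.5598, -0.1317, 0.1589]
ee_rot: [[0.052, -0.999, 0.001], [-0.999, -0.052, -0.0], [0.0, -0.001, -1.0]]
wrist_force: [0.6, -0.1, -1.4]
gripper_width: 0.757
gripper_force: 30.0
```

```bash
python3 - <<'E'
from st import *
p,phi=st()
for n in ['wrist','top']:
    c=cap(n); A=pts(c); m=(A[...,2]>p[2]+.018)&(A[...,2]<p[2]+.036)&(np.hypot(A[...,0]-p[0],A[...,1]-p[1])<.065)
    v=cv2.cvtColor(c['color'],cv2.COLOR_RGB2HSV); m&=(v[...,1]<60)&(v[...,2]>110); q=A[m][:,:2]; print(n,len(q),cv2.minAreaRect(q.astype(np.float32)) if len(q) else '')
    if n=='wrist':
        save('w2',c['color']); w=(A[...,2]<.016)&(A[...,2]>.003)&(c['color'].max(2)<45)&(np.hypot(A[...,0]-.56,A[...,1]+.13)<.08); q=A[w][:,:2];print('pad',len(q),cv2.minAreaRect(q.astype(np.float32)) if len(q) else '')
c=ld('top'); 
s=cap('scene'); A=pts(s); w=(A[...,2]<.016)&(A[...,2]>.003)&(s['color'].max(2)<45)&(np.hypot(A[...,0]-.56,A[...,1]+.13)<.08); q=A[w];print('pad scene',len(q),cv2.minAreaRect(q[:,:2].astype(np.float32)) if len(q) else '',np.median(q[:,2]))
E
```

```text
t 10.975 p [ 0.5598 -0.1317  0.1589] phi -177.03 J [  2.9  20.3 -12.    0.  -57.7   0.1] F [ 0.6 -0.1 -1.4] w 0.757 29.999682772904634
wrist 5276 ((0.5609656572341919, -0.13852651417255402), (0.06786396354436874, 0.08212287724018097), 2.913809299468994)
pad 1514 ((0.5627983212471008, -0.17163334786891937), (0.06710126996040344, 0.02305062673985958), 3.128054618835449)
top 56 ((0.5451749563217163, -0.1301637440919876), (0.09816014021635056, 0.04190882667899132), 89.09734344482422)
pad scene 0  nan
  return _methods._mean(a, axis=axis, dtype=dtype,
  ret = ret.dtype.type(ret / rcount)
```

View pics/w2.png

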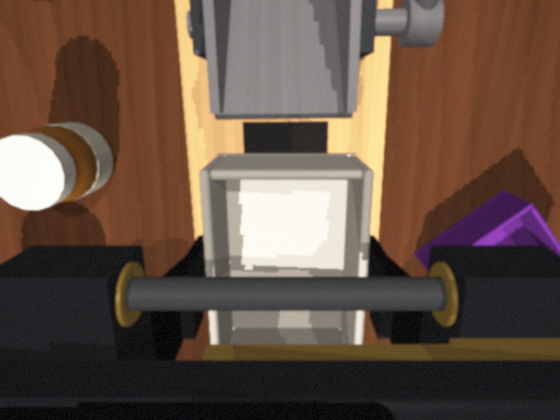

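The wrist view shows the dish (cols 205–370) lined up with the dark pad's end (244–328, row 137) and the pot mouth above. It needs a 1–2 mm correction, then I lower it.

drive_tool(moves=[{"delta_pos":[-1.5,0,15],"turn":-0.005,"claw":0.6},{"delta_pos":[0,0,30],"turn":0,"claw":0.6},{"delta_pos":[0,0,30],"turn":0,"claw":0.6},{"delta_pos":[0,0,25],"turn":0,"claw":0.6},{"delta_pos":[0,0,20],"turn":0,"claw":0.6},{"delta_pos":[0,0,10],"turn":0,"claw":0.6},{"delta_pos":[0,0,3],"turn":0,"claw":0.6},{"delta_pos":[0,0,2],"turn":0,"claw":0.6},{"delta_pos":[0,0,0],"turn":0,"claw":0.6}])

```text
time_s: 12.25
tcp_pos: [0.56, -0.1283, 0.0241]
ee_rot: [[0.06, -0.998, 0.001], [-0.998, -0.06, 0.0], [0.0, -0.001, -1.0]]
wrist_force: [0.0, -1.1, -0.9]
gripper_width: 0.755
gripper_force: 30.0
```

drive_tool(moves=[{"delta_pos":[1,0,1],"turn":0,"claw":0.6},{"delta_pos":[0,0,1],"turn":0,"claw":0.6},{"delta_pos":[0,0,0.5],"turn":0,"claw":0.6},{"delta_pos":[0,0,0],"turn":0,"claw":0.6}])

```text
time_s: 12.75
tcp_pos: [0.5598, -0.1295, 0.0215]
ee_rot: [[0.06, -0.998, 0.0], [-0.998, -0.06, -0.0], [0.0, -0.0, -1.0]]
wrist_force: [-0.4, 0.1, 2.7]
gripper_width: 0.753
gripper_force: 30.0
```

drive_tool(moves=[{"delta_pos":[0,0,0.5],"turn":0,"claw":0.8},{"delta_pos":[0,0,0],"turn":0,"claw":0.95},{"delta_pos":[0,0,0],"turn":0,"claw":0.95},{"delta_pos":[0,0,-15],"turn":0,"claw":0.95},{"delta_pos":[0,0,-35],"turn":0,"claw":0.95},{"delta_pos":[0,0,-50],"turn":0,"claw":0.95},{"delta_pos":[0,0,-50],"turn":0,"claw":0.95},{"delta_pos":[0,0,-50],"turn":0,"claw":0.95},{"delta_pos":[0,0,-50],"turn":0,"claw":0.6},{"delta_pos":[0,0,0],"turn":0,"claw":0.6}])

```text
time_s: 14.0
tcp_pos: [0.5619, -0.1298, 0.2771]
ee_rot: [[0.061, -0.998, 0.012], [-0.998, -0.061, -0.001], [0.002, -0.012, -1.0]]
wrist_force: [0.5, 0.1, -1.2]
gripper_width: 0.801
gripper_force: 0.0
```

```bash
python3 - <<'E'
from st import *
p,phi=st()
c=cap('top'); im=c['color']; save('top2',im); A=pts(c)
m=(A[...,2]>.035)&(A[...,2]<.06)&(np.hypot(A[...,0]-.56,A[...,1]+.13)<.075)&(A[...,1]>-.185); q=A[m][:,:2]; print('dish',len(q),cv2.minAreaRect(q.astype(np.float32)))
w=cap('wrist'); save('w3',w['color']); B=pts(w)
m=(B[...,2]>.035)&(B[...,2]<.06)&(np.hypot(B[...,0]-.56,B[...,1]+.13)<.075)&(B[...,1]>-.185); q=B[m][:,:2]; print('dish w',len(q),cv2.minAreaRect(q.astype(np.float32)))
hs=cv2.cvtColor(im,cv2.COLOR_RGB2HSV); m=np.zeros(hs.shape[:2],bool); m[200:222,445:470]=1; m&=(A[...,2]>.18); print('ball px',m.sum(),np.argwhere(m).mean(0)[::-1]); u,v=np.argwhere(m).mean(0)[::-1]; print(ray(c,u,v,.208))
plan(p,phi%360,[(.4985,-.356,p[2],183.4,6),(.4985,-.356,.187,183.4,3)])
E
```

```text
t 14.0 p [ 0.5619 -0.1298  0.2771] phi -176.53 J [  3.1  15.   -1.9   0.1 -72.4   0.3] F [ 0.5  0.1 -1.2] w 0.801 0.0
dish 163 ((0.561093807220459, -0.12892451882362366), (0.06664208322763443, 0.09760318696498871), 3.7943613529205322)
dish w 1453 ((0.5586915016174316, -0.12792158126831055), (0.06603547930717468, 0.09832588583230972), 3.5273659229278564)
ball px 130 [454.19230769 210.59230769]
[ 0.49908402 -0.3504746   0.208     ]
[37.0, 12.8, 0.0] 0.0
[37.0, 12.8, 0.0] 0.0
[37.0, 12.8, 0.0] 0.0
[37.0, 12.8, 0.0] 0.0
[37.0, 12.8, 0.0] 0.0
[37.0, 12.8, 0.0] 0.0
--
[0.0, 0.0, 30.0] 0.0
[0.0, 0.0, 30.0] 0.0
[0.0, 0.0, 30.0] 0.0
--
```

View pics/top2.png

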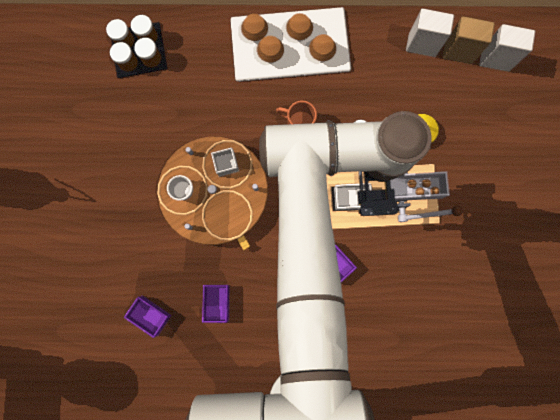

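The top view shows the dish on the pad at (347,196). The empty pocket (227,213) faces the tab, and the lever ball is at (457,211). Next is the lever.

drive_tool(moves=[{"delta_pos":[37,13,0],"turn":0,"claw":0.6},{"delta_pos":[37,13,0],"turn":0,"claw":0.6},{"delta_pos":[37,13,0],"turn":0,"claw":0.6},{"delta_pos":[37,13,0],"turn":0,"claw":0.6},{"delta_pos":[37,12.5,0],"turn":0,"claw":0.6},{"delta_pos":[37,12.5,0],"turn":0,"claw":0.6},{"delta_pos":[0,0,15],"turn":0,"claw":0.6},{"delta_pos":[0,0,5],"turn":0,"claw":0.6},{"delta_pos":[0,0,0],"turn":0,"claw":0.6}])

```text
time_s: 15.22
tcp_pos: [0.496, -0.3546, 0.2495]
ee_rot: [[0.061, -0.998, -0.002], [-0.998, -0.061, 0.001], [-0.001, 0.002, -1.0]]
wrist_force: [-1.0, -0.5, -0.0]
gripper_width: 0.602
gripper_force: 0.0
```

```bash
python3 - <<'E'
from st import *
p,phi=st()
w=cap('wrist'); save('w4',w['color']); B=pts(w); m=(B[...,2]>.195)&(B[...,2]<.235)&(np.hypot(B[...,0]-.4988,B[...,1]+.356)<.03); q=B[m]; print(len(q),q.mean(0) if len(q) else '',q.min(0),q.max(0))
plan(p,phi%360,[(.4988,-.356,.187,183.4,4)])
E
```

```text
t 15.225 p [ 0.496  -0.3546  0.2495] phi -176.49 J [-20.4  19.7   0.8  -0.  -71.2  23.9] F [-1.  -0.5 -0. ] w 0.602 0.0
1481 [ 0.498738   -0.35739437  0.21424696] [ 0.48607735 -0.36742076  0.19504826] [ 0.51126857 -0.33540137  0.22033845]
[0.4, -0.7, 15.6] 0.0
[0.4, -0.7, 15.6] 0.0
[0.4, -0.7, 15.6] 0.0
[0.4, -0.7, 15.6] 0.0
--
```

View pics/w4.png

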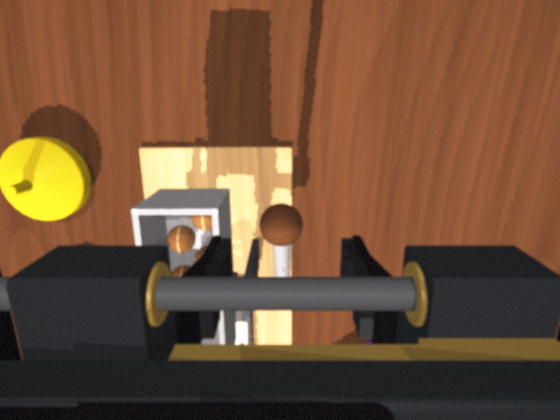

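The ball (281,224) sits centred between the fingers (215, 350), so I grip it from above.

drive_tool(moves=[{"delta_pos":[0.5,-0.5,15.5],"turn":0,"claw":0.6},{"delta_pos":[0.5,-0.5,15.5],"turn":0,"claw":0.6},{"delta_pos":[0.5,-0.5,15.5],"turn":0,"claw":0.6},{"delta_pos":[0,-0.5,15.5],"turn":0,"claw":0.6},{"delta_pos":[0,0,0],"turn":0,"claw":0.1},{"delta_pos":[0,0,0],"turn":0,"claw":0.1},{"delta_pos":[0,0,0],"turn":0,"claw":0.1},{"delta_pos":[0,0,0],"turn":0,"claw":0.1}])

```text
time_s: 16.27
tcp_pos: [0.4993, -0.3572, 0.1893]
ee_rot: [[0.06, -0.998, 0.003], [-0.998, -0.06, -0.001], [0.001, -0.003, -1.0]]
wrist_force: [2.5, 1.3, 0.5]
gripper_width: 0.275
gripper_force: 30.0
```

```bash
python3 - <<'E'
from st import *
st()
t=np.linspace(0,1.48,25); a=np.pi/4-t; X=150*np.sin(a); Z=-150*np.cos(a)
for i in range(24): print([round(X[i+1]-X[i],1),0,round(Z[i+1]-Z[i],1)],end=' ')
E
```

```text
t 16.275 p [ 0.4993 -0.3572  0.1893] phi -176.55 J [-20.5  22.3  -4.1  -0.  -63.4  23.9] F [2.5 1.3 0.5] w 0.275 30.00050943825329
[np.float64(-6.7), 0, np.float64(-6.3)] [np.float64(-7.1), 0, np.float64(-5.9)] [np.float64(-7.5), 0, np.float64(-5.5)] [np.float64(-7.8), 0, np.float64(-5.0)] [np.float64(-8.1), 0, np.float64(-4.5)] [np.float64(-8.3), 0, np.float64(-4.0)] [np.float64(-8.6), 0, np.float64(-3.5)] [np.float64(-8.8), 0, np.float64(-2.9)] [np.float64(-8.9), 0, np.float64(-2.4)] [np.float64(-9.1), 0, np.float64(-1.8)] [np.float64(-9.2), 0, np.float64(-1.3)] [np.float64(-9.2), 0, np.float64(-0.7)] [np.float64(-9.2), 0, np.float64(-0.1)] [np.float64(-9.2), 0, np.float64(0.4)] [np.float64(-9.2), 0, np.float64(1.0)] [np.float64(-9.1), 0, np.float64(1.6)] [np.float64(-9.0), 0, np.float64(2.1)] [np.float64(-8.9), 0, np.float64(2.7)] [np.float64(-8.7), 0, np.float64(3.2)] [np.float64(-8.5), 0, np.float64(3.7)] [np.float64(-8.2), 0, np.float64(4.3)] [np.float64(-7.9), 0, np.float64(4.8)] [np.float64(-7.6), 0, np.float64(5.2)] [np.float64(-7.3), 0, np.float64(5.7)]
```

drive_tool(moves=[{"delta_pos":[-6.7,0,-6.3],"turn":0,"claw":0.1},{"delta_pos":[-7.1,0,-5.9],"turn":0,"claw":0.1},{"delta_pos":[-7.5,0,-5.5],"turn":0,"claw":0.1},{"delta_pos":[-7.8,0,-5],"turn":0,"claw":0.1},{"delta_pos":[-8.1,0,-4.5],"turn":0,"claw":0.1},{"delta_pos":[-8.3,0,-4],"turn":0,"claw":0.1},{"delta_pos":[-8.6,0,-3.5],"turn":0,"claw":0.1},{"delta_pos":[-8.8,0,-2.9],"turn":0,"claw":0.1},{"delta_pos":[-8.9,0,-2.4],"turn":0,"claw":0.1},{"delta_pos":[-9.1,0,-1.8],"turn":0,"claw":0.1},{"delta_pos":[-9.2,0,-1.3],"turn":0,"claw":0.1},{"delta_pos":[-9.2,0,-0.7],"turn":0,"claw":0.1}])

```text
time_s: 17.77
tcp_pos: [0.4931, -0.2578, 0.2335]
ee_rot: [[0.06, -0.998, 0.003], [-0.998, -0.06, -0.001], [0.002, -0.003, -1.0]]
wrist_force: [4.7, -3.0, -0.5]
gripper_width: 0.278
gripper_force: 30.0
```

drive_tool(moves=[{"delta_pos":[-9.2,0,-0.1],"turn":0,"claw":0.1},{"delta_pos":[-9.2,0,0.4],"turn":0,"claw":0.1},{"delta_pos":[-9.2,0,1],"turn":0,"claw":0.1},{"delta_pos":[-9.1,0,1.6],"turn":0,"claw":0.1},{"delta_pos":[-9,0,2.1],"turn":0,"claw":0.1},{"delta_pos":[-8.9,0,2.7],"turn":0,"claw":0.1},{"delta_pos":[-8.7,0,3.2],"turn":0,"claw":0.1},{"delta_pos":[-8.5,0,3.7],"turn":0,"claw":0.1},{"delta_pos":[-8.2,0,4.3],"turn":0,"claw":0.1},{"delta_pos":[-7.9,0,4.8],"turn":0,"claw":0.1},{"delta_pos":[-7.6,0,5.2],"turn":0,"claw":0.1},{"delta_pos":[-7.3,0,5.7],"turn":0,"claw":0.1}])

```text
time_s: 19.27
tcp_pos: [0.4866, -0.1538, 0.1989]
ee_rot: [[0.061, -0.998, 0.002], [-0.998, -0.061, 0.001], [-0.001, -0.002, -1.0]]
wrist_force: [3.0, 1.8, 6.6]
gripper_width: 0.28
gripper_force: 30.0
```

drive_tool(moves=[{"delta_pos":[0,0,0],"turn":0,"claw":0.1},{"delta_pos":[0,0,0],"turn":0,"claw":0.1},{"delta_pos":[0,0,0],"turn":0,"claw":0.1},{"delta_pos":[0,0,0],"turn":0,"claw":0.1},{"delta_pos":[0,0,0],"turn":0,"claw":0.1}])

```text
time_s: 19.9
tcp_pos: [0.4865, -0.153, 0.1982]
ee_rot: [[0.06, -0.998, 0.002], [-0.998, -0.06, 0.003], [-0.003, -0.002, -1.0]]
wrist_force: [2.5, 5.3, 5.5]
gripper_width: 0.278
gripper_force: 30.0
```

```bash
python3 - <<'E'
from st import *
st()
a=cap('scene')['color'][180:330,100:300]; b=cap('top')['color'][140:260,310:470]
a=cv2.resize(a,(600,450)); b=cv2.resize(b,(600,450)); save('s2',cv2.resize(np.hstack([a,b]),(800,300)))
E
```

```text
t 19.9 p [ 0.4865 -0.153   0.1982] phi -176.54 J [  0.7  12.  -17.5  -0.2 -60.4   2.9] F [2.5 5.3 5.5] w 0.278 30.029423951637
```

View pics/s2.png

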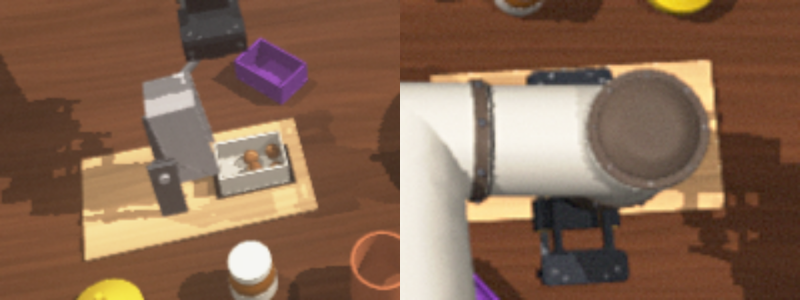

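The dish holds at least three visible walnuts, and its near part is hidden. I'll swing the lever back the same way and then count.

drive_tool(moves=[{"delta_pos":[7.3,0,-5.7],"turn":0,"claw":0.1},{"delta_pos":[7.6,0,-5.2],"turn":0,"claw":0.1},{"delta_pos":[7.9,0,-4.8],"turn":0,"claw":0.1},{"delta_pos":[8.2,0,-4.3],"turn":0,"claw":0.1},{"delta_pos":[8.5,0,-3.7],"turn":0,"claw":0.1},{"delta_pos":[8.7,0,-3.2],"turn":0,"claw":0.1},{"delta_pos":[8.9,0,-2.7],"turn":0,"claw":0.1},{"delta_pos":[9,0,-2.1],"turn":0,"claw":0.1},{"delta_pos":[9.1,0,-1.6],"turn":0,"claw":0.1},{"delta_pos":[9.2,0,-1],"turn":0,"claw":0.1},{"delta_pos":[9.2,0,-0.4],"turn":0,"claw":0.1},{"delta_pos":[9.2,0,0.1],"turn":0,"claw":0.1}])

```text
time_s: 21.5
tcp_pos: [0.4929, -0.2559, 0.2321]
ee_rot: [[0.06, -0.998, 0.001], [-0.998, -0.06, 0.003], [-0.003, -0.001, -1.0]]
wrist_force: [5.1, 3.5, 2.1]
gripper_width: 0.276
gripper_force: 30.0
```

drive_tool(moves=[{"delta_pos":[9.2,0,0.7],"turn":0,"claw":0.1},{"delta_pos":[9.2,0,1.3],"turn":0,"claw":0.1},{"delta_pos":[9.1,0,1.8],"turn":0,"claw":0.1},{"delta_pos":[8.9,0,2.4],"turn":0,"claw":0.1},{"delta_pos":[8.8,0,2.9],"turn":0,"claw":0.1},{"delta_pos":[8.6,0,3.5],"turn":0,"claw":0.1},{"delta_pos":[8.3,0,4],"turn":0,"claw":0.1},{"delta_pos":[8.1,0,4.5],"turn":0,"claw":0.1},{"delta_pos":[7.8,0,5],"turn":0,"claw":0.1},{"delta_pos":[7.5,0,5.5],"turn":0,"claw":0.1},{"delta_pos":[7.1,0,5.9],"turn":0,"claw":0.1},{"delta_pos":[6.7,0,6.3],"turn":0,"claw":0.1}])

```text
time_s: 23.0
tcp_pos: [0.4992, -0.3563, 0.1885]
ee_rot: [[0.06, -0.998, 0.002], [-0.998, -0.06, 0.001], [-0.001, -0.002, -1.0]]
wrist_force: [5.2, 0.2, 2.6]
gripper_width: 0.281
gripper_force: 30.1
```

drive_tool(moves=[{"delta_pos":[1.5,0,1.5],"turn":0,"claw":0.1},{"delta_pos":[1,0,1],"turn":0,"claw":0.1},{"delta_pos":[0,0,0],"turn":0,"claw":0.1}])

```text
time_s: 23.38
tcp_pos: [0.4993, -0.3574, 0.1874]
ee_rot: [[0.061, -0.998, 0.002], [-0.998, -0.061, 0.002], [-0.002, -0.002, -1.0]]
wrist_force: [4.0, 6.1, 9.6]
gripper_width: 0.277
gripper_force: 30.1
```

The force has risen to about 11 N, so the pot is at its upright stop. I release, rise and retreat.

drive_tool(moves=[{"delta_pos":[0,0,0],"turn":0,"claw":0.6},{"delta_pos":[0,0,0],"turn":0,"claw":0.6},{"delta_pos":[0,0,0],"turn":0,"claw":0.6},{"delta_pos":[0,0,-20],"turn":0,"claw":0.6},{"delta_pos":[0,0,-40],"turn":0,"claw":0.6},{"delta_pos":[0,0,-40],"turn":0,"claw":0.6},{"delta_pos":[40,15,0],"turn":0,"claw":0.6},{"delta_pos":[40,30,0],"turn":0,"claw":0.6},{"delta_pos":[40,30,0],"turn":0,"claw":0.6},{"delta_pos":[40,30,0],"turn":0,"claw":0.6},{"delta_pos":[40,20,0],"turn":0,"claw":0.6},{"delta_pos":[0,0,0],"turn":0,"claw":0.6}])

```text
time_s: 24.88
tcp_pos: [0.383, -0.5685, 0.2838]
ee_rot: [[0.055, -0.998, -0.003], [-0.998, -0.055, 0.003], [-0.003, 0.003, -1.0]]
wrist_force: [-0.3, 1.0, -0.9]
gripper_width: 0.598
gripper_force: 0.0
```

```bash
python3 - <<'E'
from st import *
st()
c=cap('top'); A=pts(c)
o=ld('scene')
a=cap('scene')['color'][180:330,100:300]; b=c['color'][140:260,310:470]
a=cv2.resize(a,(600,450),interpolation=2); b=cv2.resize(b,(600,450),interpolation=2); save('s3',cv2.resize(np.hstack([a,b]),(800,300)))
m=(A[...,2]>.035)&(A[...,2]<.06)&(np.hypot(A[...,0]-.56,A[...,1]+.13)<.075)&(A[...,1]>-.185); q=A[m][:,:2]; print('dish',len(q),cv2.minAreaRect(q.astype(np.float32)))
m=(A[...,2]>.2)&(A[...,2]<.24)&(np.hypot(A[...,0]-.499,A[...,1]+.356)<.03); print('ball',m.sum(),A[m].mean(0),A[m].max(0),np.argwhere(m).mean(0))
E
```

```text
t 24.875 p [ 0.383  -0.5685  0.2838] phi -176.85 J [-42.6  26.6  16.3  -0.  -79.9  45.7] F [-0.3  1.  -0.9] w 0.598 0.0
dish 306 ((0.5605423450469971, -0.12873971462249756), (0.0668833926320076, 0.09835522621870041), 3.2291793823242188)
ball 103 [ 0.49878588 -0.3521584   0.21442321] [ 0.5123579  -0.33992582  0.22167139] [210.37864078 455.82524272]
```

View pics/s3.png

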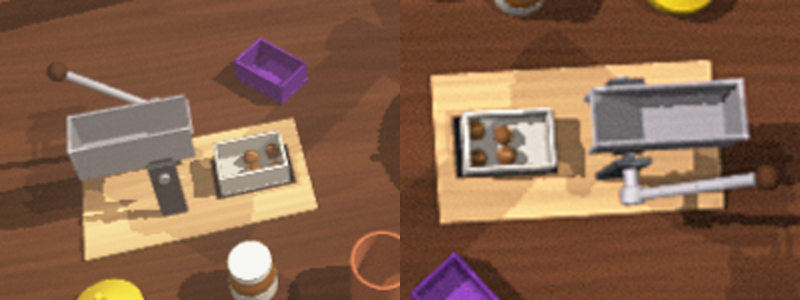

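The top view shows four walnuts in the dish at about (490,145), the pot empty and upright, and the dish on its pad.

```bash
python3 -c "
from station import ticket; print(ticket.finish_job())"
```

```text
the job is handed in; nothing more can be done
None
```

The job is handed in at about 25 s of the 72 s allowed: the dish is on the pad with all four walnuts in it, the pot is back upright at its stop, and the arm touched no other vessel or bystander; no verdict was returned.

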